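# Counter-hold a hidden bolt head under a dead-weight torque check

### The job

Load the mixer bracket's torque bar: hook the orange-topped weight hanger over the green inner part of the bar, slide it out along the bar to the red ring without lifting it off, and let go of it. Then reach down into the narrow gap between the steel bracket and the grey motor housing, grip the hidden brass bolt head, turn it until the bar is level, and finish while still holding the head so that the weight cannot turn it back; leave everything else on the table where it is.

Things in the scene. Friction and masses are not known exactly. Their poses are not given: they have to be found in the camera images.
- bracket: Fixed mixer base, upright, yaw within 0.25 rad. Origin: on the table under the middle of the steel bracket plate (6 mm thick, 150 mm wide along y, top at z 165 mm). The bolt axis runs parallel to x at y 0, z 140 mm. +x points from the plate across the gap to the grey housing; the torque bar is on the plate's -x side.
- gap (a point): Point in the middle of the narrow gap, level with the bracket plate's top (bracket frame x 31, y 0, z 165 mm). The gap is 55 mm wide along x, open above and at both y ends, its floor at z 10 mm. Beyond it the grey motor housing spans bracket x 58 to 183 mm, 200 mm wide along y, top at z 160 mm.
- bolt (a joint): Turn (rad) of the bolt with its brass head and torque bar, one rigid piece, about the bracket's +x. 0 = bar level; starts at -0.22 (lower stop, bar's free end drooping); positive raises the free end; upper stop 0.30. No spring, slight friction: unless held, it falls to the lower stop by weight (about 0.06 N m; 0.2 to 0.3 N m with the hanger at the ring).
- bolt_head (a point): Hexagonal brass bolt head in the gap: 22 mm across flats, flats 12.7 mm wide, 20 mm long along the bolt. Origin: its centre, on the bolt axis, 26 mm from the plate's middle towards the housing. At joint value 0 two flats stand upright facing its +y and -y; they lean with the joint. Grip these two from above, a finger at either y side.
- lever (a point): Torque bar: round steel bar, 10 mm thick, along its +y from a blue hub (26 mm) on the bolt axis to a 20 mm end collar at y 182 to 190 mm. Origin: on the bolt axis, 58 mm from the plate's middle on its -x side. Green inner part y 35 to 80 mm, red ring y 121 to 129 mm, flush. Turns with the bolt; its x is parallel to the bracket's x.
- ring_mark (a point): Centre of the red ring, on the bar's own centre line, 125 mm from the bolt axis.
- hanger: Loose rigid weight hanger, upright on the table, 126 mm tall, 0.12 to 0.18 kg. Origin: centre of its underside. Brass disc 40 mm across, 14 mm high; steel spine x -19 to -13 mm, 8 mm wide; hook on top opening to its +x; above it an orange grip tab 14 mm (x) by 16 mm (y), z 90 to 126 mm.
- hook (a point): Middle of the hook crossbar's underside, 84 mm above the hanger's origin; rests on the bar's top when hung. Crossbar x -19 to 16 mm, 8 mm wide, 6 mm thick; lip at x 10 to 16 mm reaches down to z 72 mm. To hook on: hanger's +x along the lever's +x, come from the lever's -x side with the lip passing over the bar, then lower.
- glasses_case: Bystander: teal glasses case, 65 x 160 x 40 mm, origin under its centre.
- cup_a: Bystander: small clear cup, 66 mm diameter, 40 mm high, origin under its centre.
- cup_b: Bystander: small clear cup, 66 mm diameter, 40 mm high, origin under its centre.
- multimeter: Bystander: blue multimeter, 80 x 150 x 36 mm, lying flat, origin under its centre.
- magnifier: Bystander: white magnifier lying flat, lens ring 94 mm diameter centred on the origin, grey handle 155 mm along -x, 14 mm high.
- screwdriver: Bystander: screwdriver lying along its x axis.
- jug: Bystander: clear jug with black lid, 100 mm diameter, 210 mm high, origin under its centre.
Things that resemble listed ones, but are neither listed nor needed, are in the scene too. Leave any black or white look-alike of the hanger alone.

How it is judged:
By the outcome, as a careful person would: the job done as asked, in the order asked, and still so for the second after the job is handed in, while the arm keeps its last pose, push and grip.
It also fails if it takes over 56 s, if anything falls off the work surface, if the arm or the gripper's body presses on something with over 40 N, if the wrist force passes 120 N, or if a joint passes its speed limit or range.

### The arm

A 6-joint arm with a two-finger parallel gripper is mounted at the origin on the work surface. World frame = base frame: x ahead of the robot, y to its left, z up, the work surface at z = 0. Lengths are in m, angles in rad, forces in N, time in s.
With the tool pointing down it reaches from about 0.275 to 0.725 m from the base axis. Payload 5.6 kg.
Tool frame: the origin (TCP) lies midway between the tips of the shut fingers; the grasp point (between the pads) lies 19 mm behind it; z points along the fingers, y is the line along which they close (so a half turn about z gives the same grasp; the last joint's range is limited). The gripper opens to 85 mm and grips with 20 to 120 N. Pads are 22 mm wide; open, the fingers measure 114 mm over their backs; the gripper's body (76 mm by 85 mm) begins 54 mm behind the grasp point. The pads swing forward as they close: fully open they stand 13 mm farther back than shut.
Start: joints at [-0.819, 0.255, 0.108, 0, -1.424, -0.285], TCP at [0.248, -0.491, 0.231] pointing down, gripper open.
Joint ranges: [-2.95, 2.95], [-1.21, 1.97], [-1.09, 1.5], [-2.87, 1.71], [-2.94, -0.07], [-3.05, 3.05]. Speed limits (rad/s): [2.57, 2.57, 3.14, 3.14, 3.14, 3.14].

### API

Orientations are given as a 3x3 rotation matrix whose columns are the frame's x, y, z axes.
In Python, from rig import env, eyes gives the robot as it stands. The module is installed in compiled form; this text tells all that it offers.
- The arm moves only by the shell command python3 -m inch 'ROWS' [OPENING] [FORCE]. ROWS is JSON, a list of rows, each a list of 2 entries, a list of its own where there are three numbers: the shift along the tool's x, y, z in units of 0.2 m (1.0 is 0.2 m), then the turn, a rotation vector about the tool's x, y, z in units of 30 degrees (1.0 is 30 degrees). A call has 1 to 8 rows; each row is the pose to reach, as a shift and turn from the pose commanded when the call began, along the tool's axes at that moment; what a row does not reach only later rows make up. A row lasts 1/12 s, in which the tool goes at most 41.7 mm and 7.16 degrees, less where a joint would pass 70% of its speed; a pose out of reach is approached as far as the arm can. A call with a number of a shift or a turn outside -1 to 1 is refused whole. A call with a gripper value outside its range is refused whole. OPENING is the opening, from -1 (shut) to 1 (fully open), so that 0 is half open, set as the call begins (- or left out, the last holds). The fingers move at their own pace and stop on an object; FORCE is the grip in N (left out, the last holds). Time passes only in rows, so rows that repeat a pose let the fingers close. It gives the time, the measured TCP pose, the force, the opening and the grip force at its end, in the units of the state.
- env.state(): the state, without advancing time (a new reading comes with each control period).
- eyes.read_camera(name): name is "side" or "top" or "wrist"; returns the picture (420x560x3 uint8, red, green, blue); there is no depth.
- eyes.camera_model(name): a dict with "mtx" (3x3 intrinsics, pixels), "dist" ([k1, k2, p1, p2, k3] as OpenCV has them; the pictures are not rectified), "R" (3x3) and "t" (3): a world point X has camera coordinates R X + t; the wrist camera has in their place "hand_eye" (4x4, takes a point from camera to tool coordinates, whose origin is the TCP and whose axes are the flange's). Camera axes: x right, y down, z forward; pixel columns grow to the right and rows downward; lengths in m; the calibration is good to about 2 mm. A picture is of the moment at which its call begins: read the wrist's pose just before it. camera_model takes no time and is no camera call.
- env.finish_job(): hands the job in; it is judged then, once.
The state is a dict: "time": time; "qpos": joint angles; "joint_velocities": joint speeds; "joint_efforts": joint torques, N m; "tool_pos": TCP position; "tcp_rot": TCP orientation; "wrist_force": force on the tool from outside, world axes, zero at the start; "moment": the same for the moment, N m; "finger_gap": finger opening in m; "gripper_force": force on a finger pad.
Only numpy, scipy, OpenCV 4.12 (cv2) and the standard library are available. Lean on these libraries where they do the work, as an engineer would, in place of code of your own. Each camera call takes 0.05 s, during which the arm holds its last target. There are 200 camera calls.

## Working session

There is one attempt and no reset: what is moved stays moved. The work goes in short steps, Python scripts to look and compute and a shell command to move; the robot and the scene stay as the last step left them, time stands still between calls to the robot, and variables do not carry over. Pictures are saved under pics/ and viewed, at most 10 in all, crops included, and the job is handed in when it is done.

```bash
mkdir -p pics; cat > h.py <<'E'
import numpy as np, cv2
from rig import env, eyes
def snap(n,f=None):
    im=eyes.read_camera(n)
    if f: cv2.imwrite('pics/'+f,cv2.cvtColor(im,cv2.COLOR_RGB2BGR))
    return im
def cam(n,st=None):
    m=eyes.camera_model(n)
    if n=='wrist':
        st=st or env.state(); H=np.array(m['hand_eye']); R=np.array(st['tcp_rot']); 
        Rc=R@H[:3,:3]; o=R@H[:3,3]+np.array(st['tool_pos'])
    else:
        Rc=np.array(m['R']).T; o=-Rc@np.array(m['t'])
    return np.array(m['mtx']),np.array(m['dist'],float),Rc,o
def ray(n,uv,st=None):
    K,d,Rc,o=cam(n,st)
    p=cv2.undistortPoints(np.array(uv,float).reshape(-1,1,2),K,d).reshape(-1,2)
    return o,np.c_[p,np.ones(len(p))]@Rc.T
def onz(n,uv,z,st=None):
    o,v=ray(n,uv,st); return o+v*((z-o[2])/v[:,2])[:,None]
def proj(n,X,st=None):
    K,d,Rc,o=cam(n,st)
    Xc=(np.atleast_2d(X)-o)@Rc
    return cv2.projectPoints(Xc,np.zeros(3),np.zeros(3),K,d)[0].reshape(-1,2)
def tri(l):
    A=np.zeros((3,3));b=np.zeros(3)
    for n,uv,st in l:
        o,v=ray(n,[uv],st); v=v[0]/np.linalg.norm(v[0]); P=np.eye(3)-np.outer(v,v); A+=P;b+=P@o
    return np.linalg.solve(A,b)
E
python3 - <<'E'
from h import *
np.set_printoptions(precision=3,suppress=True)
a=snap('side','side0.png');b=snap('top','top0.png')
for n in('side','top'):
    K,d,R,o=cam(n);print(n,o,R[:,2])
s=env.state();print(s['time'],s['tool_pos'],s['tcp_rot'],s['finger_gap'],s['wrist_force'])
print(eyes.camera_model('wrist')['hand_eye'])
E
```

```text
side [-0.197  0.875  1.122] [ 0.485 -0.572 -0.662]
top [0.349 0.033 1.586] [ 0.12   0.012 -0.993]
0.1 [ 0.247 -0.491  0.23 ] [[-0.893 -0.45  -0.001]
 [-0.45   0.893  0.001]
 [ 0.     0.002 -1.   ]] 0.08550405586521168 [ 0.016 -0.284 -0.543]
[[-0.001 -0.954 -0.3    0.077]
 [ 1.    -0.001 -0.001  0.   ]
 [ 0.    -0.3    0.954 -0.143]
 [ 0.     0.     0.     1.   ]]
```

View pics/side0.png

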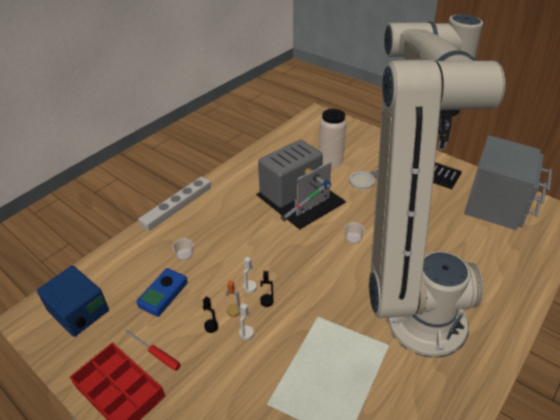

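View pics/top0.png

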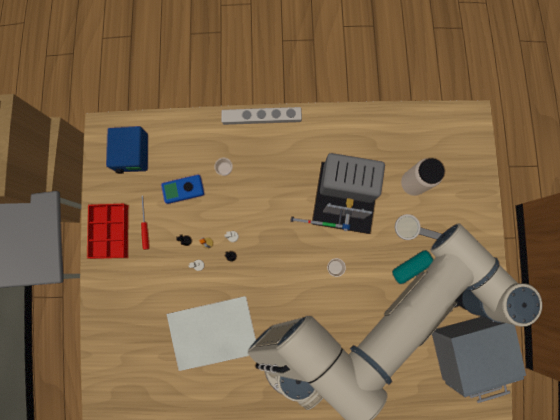

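The side view shows the bracket at (310,190), and the orange hanger at (232,290) among four look-alikes. The top view shows the plate at (322–372,208), the bar running left to (292,219), the brass head at (350,203) and the orange tab at (205,241). Next I'll zoom in and measure.

```bash
python3 - <<'E'
from h import *
np.set_printoptions(precision=4,suppress=True)
a=snap('side');b=snap('top')
def blobs(im,lo,hi,box):
    x0,y0,x1,y1=box
    m=cv2.inRange(cv2.cvtColor(im,cv2.COLOR_RGB2HSV),lo,hi);z=np.zeros_like(m);z[y0:y1,x0:x1]=m[y0:y1,x0:x1]
    n,l,s,c=cv2.connectedComponentsWithStats(z)
    return [(s[i,4],c[i].round(1).tolist(),s[i,:4].tolist()) for i in range(1,n) if s[i,4]>=4]
S=(180,150,360,350);T=(170,180,400,280)
for nm,lo,hi in(('orange',(3,150,120),(16,255,255)),('green',(45,90,50),(85,255,255)),('red',(0,120,90),(4,255,255)),('red2',(170,100,80),(180,255,255)),('blue',(100,120,60),(125,255,255)),('brass',(20,120,110),(32,255,255))):
    print(nm,'S',blobs(a,lo,hi,S),'T',blobs(b,lo,hi,T))
c1=cv2.resize(b[225:275,170:250],None,fx=6.,fy=6.,interpolation=cv2.INTER_CUBIC)[:,:480]
c2=cv2.resize(b[145:245,285:390],None,fx=3.,fy=3.,interpolation=cv2.INTER_CUBIC)
c3=cv2.resize(a[250:350,195:295],None,fx=3.,fy=3.,interpolation=cv2.INTER_CUBIC)
c4=cv2.resize(a[140:230,250:350],None,fx=3.,fy=3.,interpolation=cv2.INTER_CUBIC)
o=np.zeros((600,800,3),np.uint8)
o[:300,:480]=c1;o[:300,485:800]=c2;o[300:600,:300]=c3;o[300:570,320:620]=c4
cv2.imwrite('pics/z1.png',o[:,:,::-1])
E
```

```text
orange S [(np.int32(59), [229.9, 286.0], [227, 280, 7, 14])] T [(np.int32(22), [201.6, 240.5], [199, 239, 6, 5])]
green S [(np.int32(39), [313.6, 193.9], [309, 190, 10, 9])] T [(np.int32(96), [173.0, 190.3], [170, 183, 8, 15]), (np.int32(54), [328.6, 224.0], [322, 222, 14, 5])]
red S [(np.int32(7), [298.0, 206.0], [297, 205, 3, 3])] T [(np.int32(7), [308.9, 221.3], [308, 220, 3, 3])]
red2 S [] T []
blue S [(np.int32(20), [325.2, 183.0], [323, 181, 6, 6]), (np.int32(69), [182.0, 280.9], [180, 274, 6, 16])] T [(np.int32(450), [187.3, 189.5], [170, 180, 34, 23]), (np.int32(32), [345.7, 226.4], [342, 224, 8, 6])]
brass S [(np.int32(7), [306.6, 170.7], [305, 170, 4, 3]), (np.int32(72), [232.6, 308.9], [228, 304, 11, 10])] T [(np.int32(45), [349.1, 202.5], [346, 199, 7, 9]), (np.int32(42), [209.0, 241.3], [205, 238, 8, 8])]
```

View pics/z1.png

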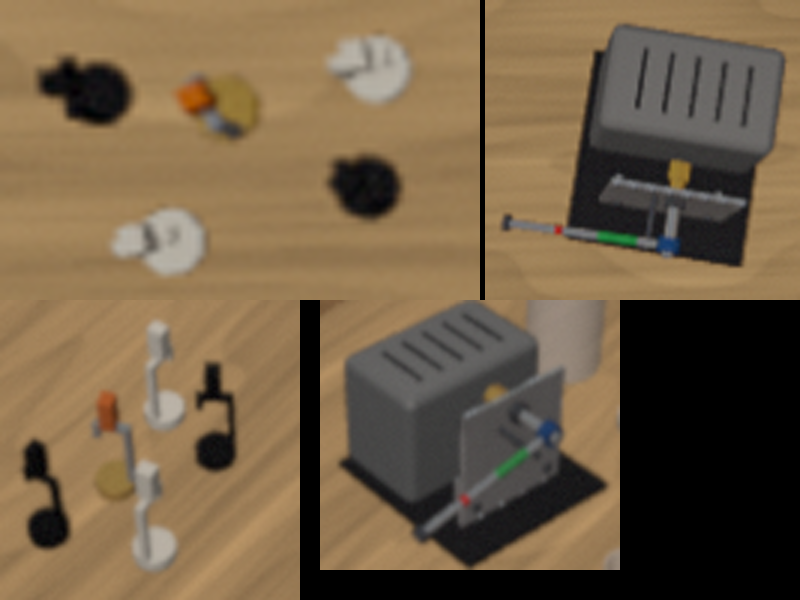

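The zoom shows the hanger's spine at the lower right and its hook opening to the upper left in the top view, so its yaw is about +45°. The bar is drooping to the left. Now computing positions.

```bash
python3 - <<'E'
from h import *
np.set_printoptions(precision=4,suppress=True)
def t2(n,a,b):
    X=tri([('side',a,None),('top',b,None)]);print(n,X,(proj('side',X)-a).round(1),(proj('top',X)-b).round(1));return X
g=t2('green',(313.6,193.9),(328.6,224.0)); r=t2('red',(298,206),(308.9,221.3)); h=t2('hub',(325.2,183),(345.7,226.4))
e=t2('end',(250+(422-320)/3,140+(533-300)/3),(285+(507-485)/3,145+222/3))
o=t2('orange',(229.9,286),(202,241.2))
for a in((r,g),(e,g),(r,h),(e,h)):
    d=a[0]-a[1];print('yaw',np.arctan2(-d[0],d[1]),'droop',np.arctan2(d[2],np.hypot(d[0],d[1])),np.linalg.norm(d))
print('brass head top z.153',onz('top',[(349.1,202.5)],.15))
# plate top edge ends in zoom (485+..)
pl=[(285+(613-485)/3,145+182/3),(285+(745-485)/3,145+203/3)]
P=onz('top',pl,.165);print('plate',P,P.mean(0),'yaw',np.arctan2(*(-(P[0]-P[1])[0],(P[0]-P[1])[1])))
print('disc top',onz('top',[(208,242.5)],.014), 'side disc',onz('side',[(195+115/3,250+180/3)],.014))
for nm,z in(('cupb z40',.04),('mm',.03)): pass
E
```

```text
green [ 0.4916 -0.1232  0.1298] [[-0.4 -0. ]] [[0.2 0.3]]
red [ 0.5041 -0.0581  0.1161] [[-0.5 -0. ]] [[0.3 0.4]]
hub [ 0.4823 -0.177   0.1452] [[0.3 0. ]] [[-0.2 -0.2]]
end [ 0.5157 -0.0023  0.0997] [[-0.4 -0. ]] [[0.2 0.3]]
orange [0.4486 0.3096 0.1116] [[0.2 0. ]] [[-0.1 -0.1]]
yaw -0.19023460908400186 droop -0.20268661903024646 0.06772765500689151
yaw -0.19672506651505503 droop -0.23910264067591577 0.12688466903159668
yaw -0.18161994838147344 droop -0.2357378061784353 0.12439267035821248
yaw -0.18887500609851127 droop -0.2502625745347871 0.18359859259213676
brass head top z.153 [[ 0.5609 -0.192   0.15  ]]
plate [[ 0.5502 -0.1181  0.165 ]
 [ 0.5226 -0.263   0.165 ]] [ 0.5364 -0.1906  0.165 ] yaw -0.1882872083718435
disc top [[0.4494 0.3056 0.014 ]] side disc [[0.4436 0.313  0.014 ]]
```

```bash
cat >> h.py <<'E'
from scipy.spatial.transform import Rotation as Ro
def R_yaw(y): # tool down, tool y axis at world heading y
    return np.array([[-np.sin(y),np.cos(y),0],[np.cos(y),np.sin(y),0],[0,0,-1]])
def rel(p,yaw,nm=''):
    s=env.state();R=np.array(s['tcp_rot'])
    if abs(R[0,0]*0+1)<0: pass
    sh=R.T@(np.array(p)-s['tool_pos'])/.2; rv=Ro.from_matrix(R.T@R_yaw(yaw)).as_rotvec(degrees=True)/30
    print(nm,'shift',sh.round(3),'turn',rv.round(3),'| t',round(s['time'],2),'p',np.round(s['tool_pos'],4),'F',np.round(s['wrist_force'],1),'gap',round(s['finger_gap'],4),'gf',round(s['gripper_force'],1))
E
sed -i '/if abs(R\[0,0\]/d; s/\[\[-np.sin(y),np.cos(y),0\],\[np.cos(y),np.sin(y),0\]/[[-np.sin(y),np.cos(y),0],[np.cos(y),np.sin(y),0]/' h.py
python3 -c "
from h import *
y=2.038;print(np.linalg.det(R_yaw(y)),R_yaw(y),env.state()['tcp_rot'])"
python3 -m inch '[[[-0.67,0.78,-0.4],[0,0,0]],[[-0.67,0.78,-0.4],[0,0,0]],[[-0.67,0.78,-0.4],[0,0,0]],[[-0.67,0.78,-0.4],[0,0,0]],[[-0.67,0.78,-0.4],[0,0,0]],[[-0.67,0.78,-0.4],[0,0,0]]]' -0.1 40
python3 -m inch '[[[-0.67,0.78,0],[0,0,0]],[[-0.67,0.78,0],[0,0,0]],[[-0.67,0.78,0],[0,0,0]],[[-0.67,0.78,0],[0,0,0]],[[-0.67,0.78,0],[0,0,0]],[[-0.67,0.78,0],[0,0,0]]]'
python3 -c "from h import *;rel((.447,.309,.29),2.356)"
```

```text
1.0 [[-0.89283122 -0.4503914   0.        ]
 [-0.4503914   0.89283122  0.        ]
 [ 0.          0.         -1.        ]] [[-8.93052029e-01 -4.49952976e-01 -6.26667698e-04]
 [-4.49953399e-01  8.93051481e-01  9.95203477e-04]
 [ 1.11851750e-04  1.17073974e-03 -9.99999308e-01]]
time: 0.7
tool_pos: [0.2978, -0.2887, 0.3141]
tcp_rot: [[-0.892, -0.452, 0.005], [-0.452, 0.892, -0.002], [-0.003, -0.004, -1.0]]
wrist_force: [0.7, -0.9, 0.3]
finger_gap: 0.0383
gripper_force: 0.0
time: 1.2
tool_pos: [0.3474, -0.0863, 0.311]
tcp_rot: [[-0.889, -0.458, 0.001], [-0.458, 0.889, 0.002], [-0.002, 0.002, -1.0]]
wrist_force: [0.5, -1.4, -0.2]
finger_gap: 0.0384
gripper_force: 0.0
 shift [-1.347  1.53   0.11 ] turn [ 0.002  0.003 -0.592] | t 1.2 p [ 0.3474 -0.0863  0.311 ] F [ 0.5 -1.4 -0.2] gap 0.0384 gf 0.0
```

```bash
python3 -m inch '[[[-0.67,0.76,0],[0,0,0]],[[-0.67,0.76,0],[0,0,0]],[[-0.67,0.76,0],[0,0,0]],[[-0.67,0.76,0],[0,0,0]],[[-0.67,0.76,0],[0,0,0]],[[-0.67,0.76,0],[0,0,0]]]'
python3 -m inch '[[[-0.67,0.77,0.1],[0,0,-0.59]],[[-0.67,0.77,0.1],[0,0,-0.59]],[[-0.67,0.77,0.1],[0,0,-0.59]],[[-0.67,0.77,0.1],[0,0,-0.59]],[[-0.67,0.77,0.1],[0,0,-0.59]],[[-0.67,0.77,0.1],[0,0,-0.59]],[[-0.67,0.77,0.1],[0,0,-0.59]],[[-0.67,0.77,0.1],[0,0,-0.59]]]' >/dev/null
python3 - <<'E'
from h import *
rel((.447,.309,.29),2.356)
snap('wrist','w1.png')
E
```

```text
time: 1.7
tool_pos: [0.3983, 0.1088, 0.3098]
tcp_rot: [[-0.891, -0.454, -0.002], [-0.454, 0.891, -0.0], [0.002, 0.001, -1.0]]
wrist_force: [-0.2, 0.3, 0.4]
finger_gap: 0.0379
gripper_force: 0.0
 shift [-0.022  0.03   0.005] turn [-0.001 -0.002 -0.018] | t 2.37 p [0.4481 0.3017 0.291 ] F [ 0.3 -0.1  0.7] gap 0.0387 gf 0.0
```

View pics/w1.png

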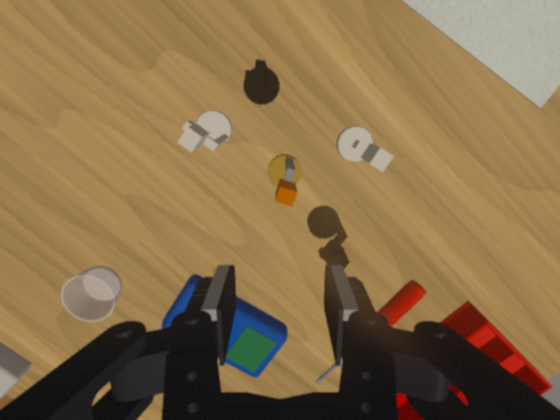

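The wrist view shows the orange tab at (286,195) and its disc at (285,170), with the spine just above the tab, so the yaw is nearly aligned. Now extracting exact values.

```bash
python3 - <<'E'
from h import *
np.set_printoptions(precision=4,suppress=True)
s=env.state();w=snap('wrist')
hsv=cv2.cvtColor(w,cv2.COLOR_RGB2HSV)
m=cv2.inRange(hsv,(3,170,90),(16,255,255));m[:, :200]=0;m[:,380:]=0;m[260:]=0
ys,xs=np.nonzero(m);print(xs.min(),xs.max(),ys.min(),ys.max())
v=hsv[...,2][m>0];print(np.percentile(v,[5,25,50,75,95]))
c=max(cv2.findContours(m,0,2)[0],key=cv2.contourArea);print(cv2.minAreaRect(c))
# top face = brighter
t=(m>0)&(hsv[...,2]>np.median(v)-0); yy,xx=np.nonzero(t);print('bright',xx.mean(),yy.mean(),xx.min(),xx.max(),yy.min(),yy.max())
print('proj tab',onz('wrist',[(xs.mean(),ys.mean())],.11,s))
mb=cv2.inRange(hsv,(20,110,60),(32,255,255));mb[:, :260]=0;mb[:,315:]=0;mb[210:]=0;mb[:140]=0
c=max(cv2.findContours(cv2.morphologyEx(mb,2,np.ones((3,3))),0,2)[0],key=cv2.contourArea);e=cv2.minEnclosingCircle(c);print('disc',e,onz('wrist',[e[0]],.012,s))
crop=cv2.resize(w[140:220,240:340],None,fx=8,fy=7.5,interpolation=cv2.INTER_CUBIC)
cv2.imwrite('pics/w1z.png',crop[:,:,::-1])
E
```

```text
276 297 180 206
[106.   117.25 172.   173.   174.  ]
((286.3578186035156, 192.80734252929688), (20.11435317993164, 22.604700088500977), 16.699243545532227)
bright 286.12820512820514 196.8153846153846 278 295 189 205
proj tab [[0.4482 0.3098 0.11  ]]
disc ((280.0, 170.0), 15.811488151550293) [[0.4501 0.3039 0.012 ]]
```

View pics/w1z.png

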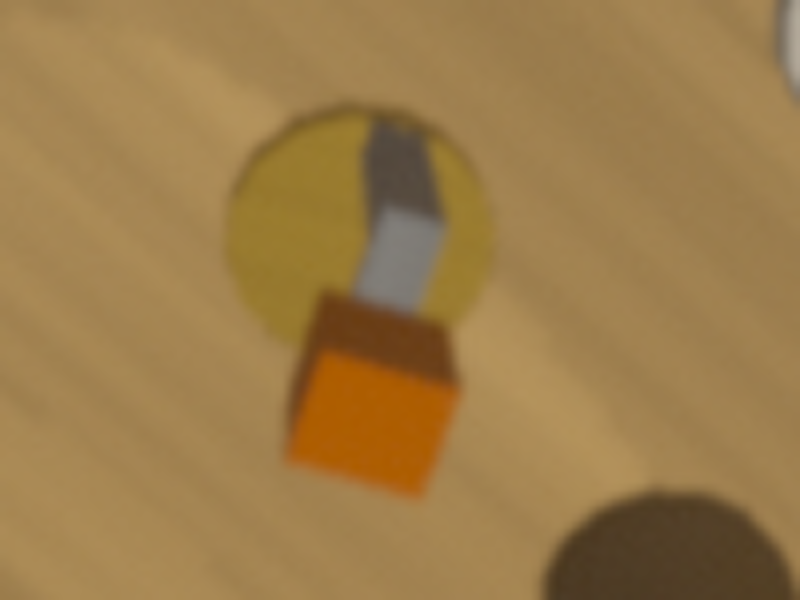

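The crop shows the tab's top-face corners at (322,348), (460,388), (425,500) and (288,460). The tab is turned about 16° relative to the tool.

```bash
python3 - <<'E'
from h import *
np.set_printoptions(precision=4,suppress=True)
s=env.state()
f=lambda p:[(240+u/8-.4,140+v/7.5-.4) for u,v in p]
C=onz('wrist',f([(322,348),(460,388),(425,500),(288,460)]),.126,s)
print(C[:,:2],C.mean(0))
a=C[0]-C[1]+C[3]-C[2];b=C[3]-C[0]+C[2]-C[1]
print(np.arctan2(a[1],a[0]),np.linalg.norm(a)/2,'xdir',np.arctan2(b[1],b[0]),np.linalg.norm(b)/2)
D=onz('wrist',f([(360,232)]),.014,s);print('disc',D)
E
```

```text
[[0.445  0.2985]
 [0.4379 0.3126]
 [0.4502 0.3195]
 [0.4573 0.3052]] [0.4476 0.309  0.126 ]
-1.106782578747025 0.01589315718629896 xdir 0.5065491850832755 0.014067525594266356
disc [[0.4467 0.308  0.014 ]]
```

```bash
python3 -c "from h import *;rel((.4472,.3086,.15),2.056)"
```

```text
shift [-0.022  0.031  0.71 ] turn [0.    0.002 0.553] | t 2.47 p [0.4482 0.301  0.2921] F [ 1.   0.  -0.6] gap 0.0383 gf 0.0
```

```bash
python3 -m inch '[[[-0.02,0.03,0.4],[0,0,0.55]],[[-0.02,0.03,0.4],[0,0,0.55]],[[-0.02,0.03,0.7],[0,0,0.55]],[[-0.02,0.03,0.7],[0,0,0.55]],[[-0.02,0.03,0.7],[0,0,0.55]],[[-0.02,0.03,0.7],[0,0,0.55]],[[-0.02,0.03,0.7],[0,0,0.55]]]' >/dev/null; python3 -c "from h import *;rel((.4472,.3086,.098),2.056)"
```

```text
shift [ 0.007 -0.002  0.28 ] turn [0.001 0.009 0.005] | t 3.05 p [0.4481 0.3094 0.1541] F [-0.8  0.5  0.3] gap 0.0381 gf 0.0
```

```bash
python3 -m inch '[[[0.005,0,0.14],[0,0,0]],[[0.005,0,0.28],[0,0,0]],[[0.005,0,0.28],[0,0,0]],[[0.005,0,0.28],[0,0,0]]]' >/dev/null; python3 -m inch '[[[0,0,0],[0,0,0]],[[0,0,0],[0,0,0]],[[0,0,0],[0,0,0]],[[0,0,0],[0,0,0]],[[0,0,0],[0,0,0]]]' -1 60;  python3 -c "from h import *;rel((.4472,.3086,.25),2.056)"
```

```text
time: 3.8
tool_pos: [0.4475, 0.3097, 0.0981]
tcp_rot: [[-0.883, -0.469, 0.004], [-0.469, 0.883, 0.003], [-0.005, 0.001, -1.0]]
wrist_force: [-0.1, -0.6, 8.1]
finger_gap: 0.0148
gripper_force: 59.4
 shift [-0.    -0.003 -0.759] turn [0.001 0.01  0.006] | t 3.8 p [0.4475 0.3097 0.0981] F [-0.1 -0.6  8.1] gap 0.0148 gf 59.4
```

```bash
python3 -m inch '[[[0,0,-0.05],[0,0,0]],[[0,0,-0.2],[0,0,0]],[[0,0,-0.4],[0,0,0]],[[0,0,-0.6],[0,0,0]],[[0,0,-0.8],[0,0,0]],[[0,0,-0.95],[0,0,0]],[[0,0,-0.95],[0,0,0]]]' ; python3 -c "
from h import *
rel((.4336,-.1123,.29),1.383)
snap('wrist','w2.png')"
```

```text
time: 4.38
tool_pos: [0.448, 0.3096, 0.2939]
tcp_rot: [[-0.883, -0.469, 0.011], [-0.469, 0.883, 0.009], [-0.013, 0.003, -1.0]]
wrist_force: [0.4, 0.3, -1.0]
finger_gap: 0.0149
gripper_force: 58.7
 shift [ 1.053e+00 -1.830e+00  1.000e-03] turn [0.013 0.023 1.29 ] | t 4.38 p [0.448  0.3096 0.2939] F [ 0.4  0.3 -1. ] gap 0.0149 gf 58.7
```

View pics/w2.png

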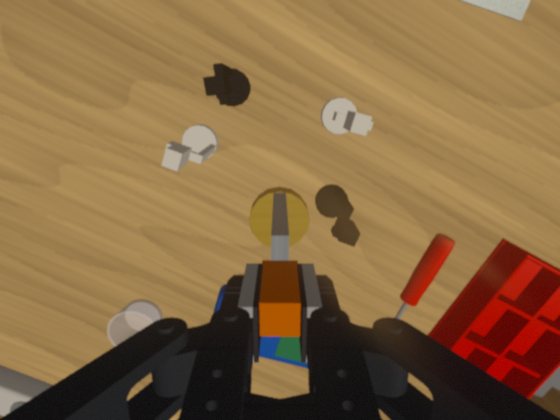

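The hanger is held square between the pads (tab at (280,300), spine straight up at 280) and lifted clear. Carrying it to the bar.

```bash
python3 -m inch '[[[0.1,-0.18,0],[0,0,0.1]],[[0.2,-0.36,0],[0,0,0.24]],[[0.3,-0.54,0],[0,0,0.4]],[[0.4,-0.72,0],[0,0,0.55]],[[0.52,-0.92,0],[0,0,0.7]],[[0.52,-0.92,0],[0,0,0.7]],[[0.52,-0.92,0],[0,0,0.7]]]' >/dev/null; python3 -c "
from h import *
rel((.4336,-.1123,.29),1.383)"
```

```text
shift [ 0.15  -1.026 -0.024] turn [-0.    -0.002  0.584] | t 5.02 p [0.4393 0.095  0.2851] F [ 0.2 -0.6 -1.6] gap 0.0149 gf 59.1
```

```bash
python3 -m inch '[[[0.03,-0.18,0],[0,0,0.1]],[[0.06,-0.36,0],[0,0,0.22]],[[0.09,-0.54,0],[0,0,0.35]],[[0.12,-0.72,0],[0,0,0.47]],[[0.14,-0.88,0],[0,0,0.58]],[[0.15,-1.0,0],[0,0,0.58]],[[0.15,-1.0,0],[0,0,0.58]],[[0.15,-1.0,0],[0,0,0.58]]]' >/dev/null; python3 -c "
from h import *
rel((.4336,-.1123,.182),1.383)"
```

```text
shift [-0.003 -0.037  0.512] turn [ 0.    -0.004  0.008] | t 5.68 p [ 0.4345 -0.1049  0.2844] F [-0.2  1.3 -0.5] gap 0.0148 gf 59.4
```

```bash
python3 -m inch '[[[0,-0.03,0.2],[0,0,0]],[[0,-0.03,0.4],[0,0,0]],[[0,-0.03,0.51],[0,0,0]],[[0,-0.03,0.51],[0,0,0]],[[0,-0.03,0.51],[0,0,0]]]' >/dev/null; python3 -c "
from h import *
np.set_printoptions(precision=4,suppress=True)
rel((.4925,-.1235,.182),1.383)
s=env.state();w=snap('wrist','w3.png')
hsv=cv2.cvtColor(w,cv2.COLOR_RGB2HSV)
for nm,lo,hi,z in(('green',(45,90,40),(85,255,255),.1283),('red',(0,130,80),(3,255,255),.114),('blue',(100,120,50),(125,255,255),.145),('brass',(20,110,80),(32,255,255),.15)):
    n,l,S,c=cv2.connectedComponentsWithStats(cv2.inRange(hsv,lo,hi))
    for i in range(1,n):
        if S[i,4]>60: print(nm,S[i],c[i],onz('wrist',[c[i]],z,s))
"
```

```text
shift [-0.303 -0.014  0.005] turn [-0.002 -0.004  0.014] | t 6.1 p [ 0.4333 -0.1099  0.1831] F [ 0.7 -0.6 -1. ] gap 0.0149 gf 59.4
blue [193 314  10  13  86] [196.9419 320.7791] [[ 0.469 -0.165  0.145]]
brass [277 189  33  58 931] [295.8593 216.8238] [[ 0.4156 -0.0984  0.15  ]]
brass [249 190  25  57 958] [262.1555 218.2505] [[ 0.4133 -0.1154  0.15  ]]
```

View pics/w3.png

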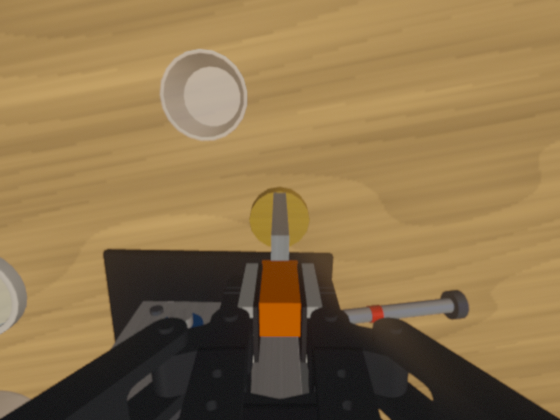

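The wrist view shows the red ring at (376,314), the bar running to its collar at (455,303), and the base edge parallel to the image rows, so the yaw is right.

```bash
python3 -c "
from h import *
np.set_printoptions(precision=4,suppress=True)
s=env.state()
x=np.array([np.cos(-.188),np.sin(-.188),0]);y=np.array([-x[1],x[0],0]);L=np.array([.4805,-.1788,.14])
r=onz('wrist',[(376,314)],.1145,s)[0];e=onz('wrist',[(455,304)],.1,s)[0]
for P in(r,e): print(P,'lever xy',(P-L)@x,(P-L)@y)
print('predict',proj('wrist',[L+y*.122-[0,0,.0245]],s))
E=L+y*.0566+x*.0015;print(E)
"
```

```text
[ 0.5069 -0.0575  0.1145] lever xy 0.003268355116083474 0.12406799567634726
[0.5188 0.0012 0.1   ] lever xy 0.0040299271519284655 0.18394925287207214
predict [[373.6994 310.5674]]
[ 0.4926 -0.1235  0.14  ]
```

```bash
python3 -m inch '[[[-0.08,-0.01,0],[0,0,0]],[[-0.16,-0.012,0],[0,0,0]],[[-0.24,-0.012,0],[0,0,0]],[[-0.31,-0.012,0],[0,0,0]],[[-0.31,-0.012,0],[0,0,0]],[[-0.31,-0.012,0],[0,0,0]]]' | grep force; python3 -c "
from h import *
np.set_printoptions(precision=4,suppress=True)
rel((.4945,-.1239,.151),1.383)
snap('side','s2.png')
a=cv2.imread('pics/s2.png')[130:230,240:350];cv2.imwrite('pics/s2z.png',cv2.resize(a,None,fx=6,fy=6,interpolation=2))"
```

```text
wrist_force: [0.0, -0.3, -0.6]
gripper_force: 59.4
 shift [ 0.006 -0.     0.17 ] turn [0.001 0.006 0.011] | t 6.65 p [ 0.4956 -0.1241  0.185 ] F [ 0.  -0.3 -0.6] gap 0.0149 gf 59.4
```

View pics/s2z.png

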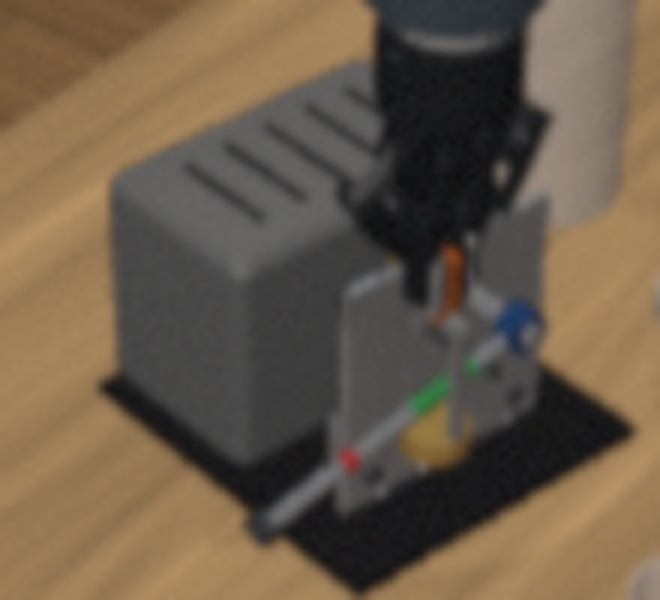

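The side crop shows the spine in front of the bar within the green section (470,380), and the hook above the bar. Lowering.

```bash
python3 -m inch '[[[0.005,0,0.06],[0,0,0]],[[0.005,0,0.12],[0,0,0]],[[0.005,0,0.16],[0,0,0]],[[0.005,0,0.17],[0,0,0]],[[0.005,0,0.17],[0,0,0]]]' | egrep 'wrist_f|pos'; python3 -m inch '[[[0,0,0.005],[0,0,0]],[[0,0,0.01],[0,0,0]],[[0,0,0.01],[0,0,0]]]' | egrep 'wrist_f|pos';python3 -m inch '[[[0,0,0.005],[0,0,0]],[[0,0,0.01],[0,0,0]],[[0,0,0.01],[0,0,0]]]' | egrep 'wrist_f|pos'
```

```text
tool_pos: [0.4927, -0.1241, 0.1494]
wrist_force: [0.1, 0.4, -0.2]
tool_pos: [0.4933, -0.1242, 0.1477]
wrist_force: [1.5, 0.2, -0.7]
tool_pos: [0.4935, -0.1244, 0.1468]
wrist_force: [-2.3, 2.6, 7.1]
```

```bash
python3 -m inch '[[[0,0.02,0.003],[0,0,0]],[[0,0.045,0.009],[0,0,0]],[[0,0.07,0.015],[0,0,0]],[[0,0.095,0.021],[0,0,0]],[[0,0.12,0.027],[0,0,0]],[[0,0.145,0.032],[0,0,0]],[[0,0.167,0.037],[0,0,0]],[[0,0.167,0.037],[0,0,0]]]' | egrep 'force|pos|gap';  python3 -c "
from h import *
rel((.4825+.1225*.187,-.1792+.1225*.982,.1475-.0149),1.383)"
```

```text
tool_pos: [0.5007, -0.0902, 0.139]
wrist_force: [1.3, 4.9, 4.7]
finger_gap: 0.0148
gripper_force: 60.3
 shift [0.005 0.158 0.032] turn [0.003 0.007 0.012] | t 8.28 p [ 0.5007 -0.0902  0.139 ] F [1.3 4.9 4.7] gap 0.0148 gf 60.3
```

```bash
python3 -m inch '[[[0,0.025,0.005],[0,0,0]],[[0,0.05,0.011],[0,0,0]],[[0,0.075,0.017],[0,0,0]],[[0,0.1,0.022],[0,0,0]],[[0,0.125,0.028],[0,0,0]],[[0,0.145,0.032],[0,0,0]],[[0,0.155,0.035],[0,0,0]],[[0,0.155,0.035],[0,0,0]]]' | egrep 'force|pos|gap';  python3 -c "
from h import *
rel((.4825+.1225*.187,-.1792+.1225*.982,.1475-.0149),1.383)
for n in('side','top'): snap(n,n+'3.png')
a=cv2.imread('pics/side3.png')[140:240,240:340];b=cv2.imread('pics/top3.png')[180:260,280:380]
cv2.imwrite('pics/c3.png',np.hstack([cv2.resize(a,(400,400),interpolation=2),cv2.resize(b,(400,400),interpolation=2)]))
"
```

```text
tool_pos: [0.5062, -0.0607, 0.1323]
wrist_force: [1.2, 0.3, 5.4]
finger_gap: 0.015
gripper_force: 60.5
 shift [ 0.005  0.008 -0.002] turn [-0.     0.007  0.012] | t 8.95 p [ 0.5062 -0.0607  0.1323] F [1.2 0.3 5.4] gap 0.015 gf 60.5
```

View pics/c3.png

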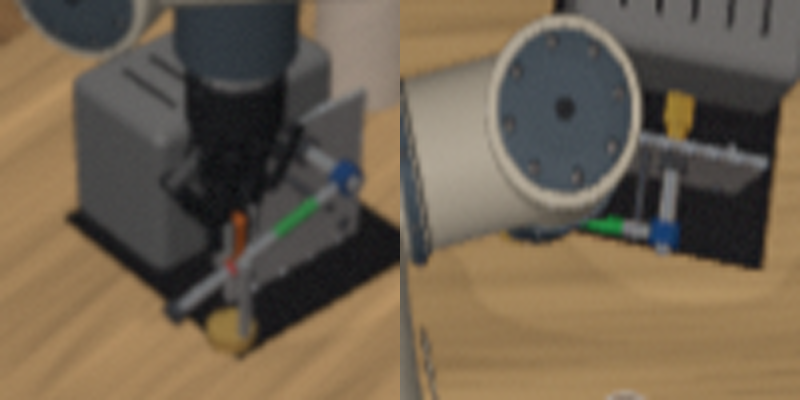

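The hook is on the bar at the red ring (crop (232,267)), with the spine 2–3 mm inboard of it. I'll nudge it 2 mm outward and release.

```bash
python3 -m inch '[[[0,0.006,0.001],[0,0,0]],[[0,0.011,0.002],[0,0,0]],[[0,0.011,0.002],[0,0,0]],[[0,0.011,0.002],[0,0,0]]]' | egrep 'force|pos|gap'; python3 -m inch '[[[0,0,0],[0,0,0]],[[0,0,0],[0,0,0]],[[0,0,0],[0,0,0]],[[0,0,0],[0,0,0]],[[0,0,0],[0,0,0]]]' -0.3 | egrep 'force|pos|gap';  python3 -c "
from h import *
s=env.state()
snap('side','side4.png');snap('wrist','wrist4.png')
a=cv2.imread('pics/side4.png')[140:240,240:340];b=cv2.imread('pics/wrist4.png')[120:420,130:430]
cv2.imwrite('pics/c4.png',np.hstack([cv2.resize(a,(400,400),interpolation=2),cv2.resize(b,(400,400),interpolation=2)]))
"
```

```text
tool_pos: [0.5065, -0.059, 0.132]
wrist_force: [-0.3, -1.6, 6.0]
finger_gap: 0.0147
gripper_force: 60.4
tool_pos: [0.505, -0.0586, 0.1302]
wrist_force: [0.1, 0.3, 0.8]
finger_gap: 0.0304
gripper_force: 0.0
```

View pics/c4.png

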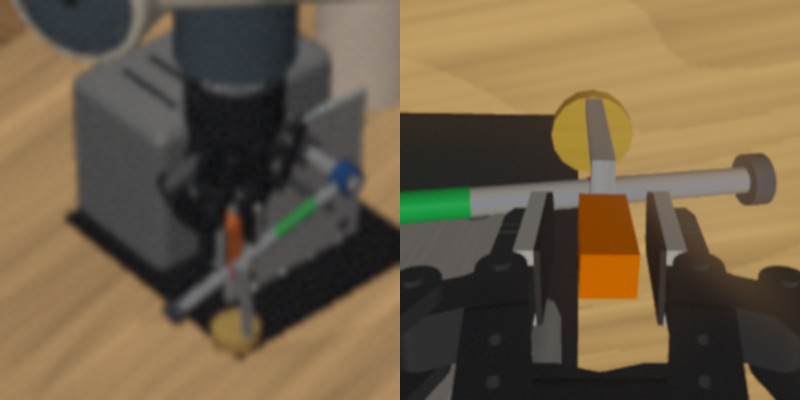

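The view shows the hanger hanging free on the bar, with its crossbar hiding the red ring at crop (600,188) and both pads clear of the tab. Retreating upward, then over the gap.

```bash
python3 -m inch '[[[0,0,-0.05],[0,0,0]],[[0,0,-0.15],[0,0,0]],[[0,0,-0.3],[0,0,0]],[[0,0,-0.5],[0,0,0]],[[0,0,-0.7],[0,0,0]],[[0,0,-0.7],[0,0,0]]]' | egrep 'force|pos|gap';  python3 -c "
from h import *
rel((.565,-.195,.26),1.383)"
```

```text
tool_pos: [0.5084, -0.0597, 0.2802]
wrist_force: [1.0, 0.3, 1.8]
finger_gap: 0.03
gripper_force: 0.0
 shift [-0.399 -0.614  0.106] turn [0.003 0.03  0.01 ] | t 10.4 p [ 0.5084 -0.0597  0.2802] F [1.  0.3 1.8] gap 0.03 gf 0.0
```

```bash
python3 -m inch '[[[-0.1,-0.15,0],[0,0.03,0.01]],[[-0.2,-0.3,0.05],[0,0.03,0.01]],[[-0.3,-0.46,0.08],[0,0.03,0.01]],[[-0.4,-0.61,0.1],[0,0.03,0.01]],[[-0.4,-0.61,0.1],[0,0.03,0.01]],[[-0.4,-0.61,0.1],[0,0.03,0.01]],[[-0.4,-0.61,0.1],[0,0.03,0.01]]]' 0 >/dev/null;  cat > look.py <<'E'
from h import *
np.set_printoptions(precision=4,suppress=True)
rel((.565,-.195,.26),1.383)
s=env.state()
for n,box in(('wrist',(0,0,560,420)),('top',(285,145,400,260)),('side',(240,140,350,250))):
    im=snap(n,None);hsv=cv2.cvtColor(im,cv2.COLOR_RGB2HSV);x0,y0,x1,y1=box
    for nm,lo,hi,z in(('green',(45,90,40),(85,255,255),.1283),('red',(0,130,80),(3,255,255),.114),('blue',(100,120,50),(125,255,255),.145),('brass',(18,110,70),(32,255,255),.1515),('orange',(4,150,90),(16,255,255),.15)):
        m=cv2.inRange(hsv,lo,hi);k=np.zeros_like(m);k[y0:y1,x0:x1]=m[y0:y1,x0:x1]
        N,l,S,c=cv2.connectedComponentsWithStats(k)
        for i in range(1,N):
            if S[i,4]>(40 if n=='wrist' else 4): print(n,nm,S[i],c[i].round(1),onz(n,[c[i]],z,s)[0])
E
python3 look.py
```

```text
shift [-0.017 -0.005 -0.046] turn [-0.    -0.029 -0.001] | t 10.98 p [ 0.5617 -0.1933  0.2509] F [-0.1  0.1  0.3] gap 0.0424 gf 0.0
wrist green [  0   0  18  20 188] [5.8 6.6] [ 0.3949 -0.3431  0.1283]
wrist green [330  85  63  17 973] [360.9  93.3] [ 0.4915 -0.1222  0.1283]
wrist blue [264  79  34  25 735] [281.8  91.4] [ 0.4804 -0.1763  0.145 ]
wrist brass [     0      0    560    387 113583] [311.9 141.1] [ 0.5149 -0.1627  0.1515]
wrist brass [ 261  190   35   42 1283] [278.  210.6] [ 0.5576 -0.1937  0.1515]
wrist brass [ 86 385  17  21 127] [ 94.1 394.3] [ 0.6829 -0.371   0.1515]
wrist brass [457 385  12  12  76] [461.8 390.7] [ 0.7359 -0.0756  0.1515]
wrist brass [131 395  28  25 455] [148.2 409.2] [ 0.7059 -0.332   0.1515]
wrist brass [400 394  29  26 468] [410.6 408.9] [ 0.7466 -0.1181  0.1515]
wrist orange [440  85  33  24 591] [456.2  96.9] [ 0.5051 -0.0672  0.15  ]
top blue [342 223   8   7  35] [345.8 226.3] [ 0.4817 -0.178   0.145 ]
top brass [350 145   5   3   7] [352.4 146. ] [ 0.7548 -0.2133  0.1515]
top brass [359 145   4   4   9] [360.3 146.1] [ 0.7538 -0.2403  0.151
[... 1950 characters left out ...]
6   5  13] [381.7 256.8] [ 0.3766 -0.2916  0.1515]
top brass [386 254   5   6  10] [388.4 256.6] [ 0.3764 -0.3141  0.1515]
top brass [392 255   8   5  21] [395.4 257.1] [ 0.3738 -0.3375  0.1515]
top brass [352 256   8   4  12] [355.5 257.6] [ 0.3768 -0.2044  0.1515]
top brass [368 258   5   2   6] [370.3 258.8] [ 0.3711 -0.2535  0.1515]
side green [309 190  10   9  39] [313.6 193.9] [ 0.4915 -0.1254  0.1283]
side blue [323 181   6   6  20] [325.2 183. ] [ 0.483  -0.1768  0.145 ]
side brass [305 168   6   5  21] [307.3 170.1] [ 0.5649 -0.1898  0.1515]
side brass [291 217  14  12  93] [297.2 222.5] [0.4352 0.0339 0.1515]
side orange [294 194   6  11  61] [296.5 198.9] [ 0.5034 -0.051   0.15  ]
```

```bash
python3 -c "
from h import *
np.set_printoptions(precision=4,suppress=True)
s=env.state()
x=np.array([np.cos(-.188),np.sin(-.188),0]);y=np.array([-x[1],x[0],0]);B=np.array([.5394,-.19,0])
w=snap('wrist');hsv=cv2.cvtColor(w,cv2.COLOR_RGB2HSV)
m=cv2.inRange(hsv,(18,110,70),(32,255,255))
for r in range(188,236,4):
    q=np.nonzero(m[r,240:320])[0]+240
    if len(q): print(r,q.min(),q.max(),hsv[r,q[len(q)//4],2],hsv[r,q[3*len(q)//4],2])
for uv,z in(((278,190),.152),((278,232),.152),((261,200),.147),((296,200),.147),((262,228),.147),((294,228),.147)):
    P=onz('wrist',[uv],z,s)[0];print(uv,P,'bracket',(P-B)@x,(P-B)@y)
print('pred head corners',proj('wrist',[B+x*a+y*b+[0,0,.15] for a in(.016,.036) for b in(-.011,.011)],s))
rr=[s['tcp_rot'][i] for i in range(3)];print(rr)
"
```

```text
192 265 288 181 189
196 265 289 182 188
200 260 293 154 186
204 260 294 185 186
208 260 294 189 189
212 261 293 188 189
216 261 293 186 185
220 261 293 186 186
224 261 293 188 188
228 263 291 185 185
(278, 190) [ 0.5433 -0.19    0.152 ] bracket 0.0038472247736275303 0.000722816226823827
(278, 232) [ 0.5734 -0.1957  0.152 ] bracket 0.03444271425086323 0.0006996025973582986
(261, 200) [ 0.5493 -0.2034  0.147 ] bracket 0.01224813276941427 -0.011318703045011399
(296, 200) [ 0.5539 -0.1791  0.147 ] bracket 0.012239074645379794 0.013421535291628584
(262, 228) [ 0.5699 -0.2069  0.147 ] bracket 0.03316226765546213 -0.01089102091513297
(294, 228) [ 0.5743 -0.1842  0.147 ] bracket 0.033154396092071485 0.012255245444870309
pred head corners [[261.3223 206.2537]
 [292.6651 206.2646]
 [261.7088 233.1044]
 [292.3649 233.114 ]]
[array([-0.9826,  0.1853, -0.014 ]), array([0.1853, 0.9827, 0.0027]), array([ 0.0142,  0.0001, -0.9999])]
```

```bash
cat >> h.py <<'E'
XB=np.array([np.cos(-.188),np.sin(-.188),0])
HEAD=np.array([.564,-.1946,.14])
def relh(th,back=0,off=.020,nm=''):
    s=env.state();R=np.array(s['tcp_rot']);G=Ro.from_rotvec(XB*th).as_matrix()@R_yaw(1.383)
    p=HEAD+G[:,2]*(off-back)
    print(nm,'shift',(R.T@(p-s['tool_pos'])/.2).round(3),'turn',(Ro.from_matrix(R.T@G).as_rotvec(degrees=True)/30).round(3),'| t',round(s['time'],2),'p',np.round(s['tool_pos'],4),'F',np.round(s['wrist_force'],1),'M',np.round(s['moment'],2),'gap',round(s['finger_gap'],4),'gf',round(s['gripper_force'],1))
E
python3 -c "
from h import *
relh(-.22,.1)"
```

```text
shift [-0.016  0.078  0.167] turn [ 0.42  -0.027  0.006] | t 11.18 p [ 0.5617 -0.1923  0.2515] F [0.7 0.2 0.8] M [-0.02 -0.02  0.07] gap 0.0426 gf 0.0
```

```bash
python3 -m inch '[[[-0.005,0.03,0.06],[0.2,-0.01,0]],[[-0.016,0.078,0.12],[0.42,-0.027,0]],[[-0.016,0.078,0.165],[0.42,-0.027,0]],[[-0.016,0.078,0.165],[0.42,-0.027,0]],[[-0.016,0.078,0.165],[0.42,-0.027,0]],[[-0.016,0.078,0.165],[0.42,-0.027,0]]]' >/dev/null;  python3 -c "
from h import *
relh(-.22,.05)"
```

```text
shift [0.004 0.006 0.253] turn [0.002 0.002 0.002] | t 11.68 p [ 0.5677 -0.1787  0.219 ] F [ 0.  -0.   0.1] M [ 0.59 -0.12  0.03] gap 0.0426 gf 0.0
```

```bash
python3 -m inch '[[[0.004,0.006,0.08],[0,0,0]],[[0.004,0.006,0.16],[0,0,0]],[[0.004,0.006,0.25],[0,0,0]],[[0.004,0.006,0.25],[0,0,0]],[[0.004,0.006,0.25],[0,0,0]]]' |grep wrist;  python3 -m inch '[[[0,0,0.06],[0,0,0]],[[0,0,0.12],[0,0,0]],[[0,0,0.18],[0,0,0]],[[0,0,0.23],[0,0,0]],[[0,0,0.25],[0,0,0]],[[0,0,0.25],[0,0,0]]]' |grep wrist; python3 -c "
from h import *
relh(-.22)"
```

```text
wrist_force: [0.3, 0.1, 0.7]
wrist_force: [0.5, -0.7, -0.0]
 shift [-0.004 -0.001 -0.004] turn [-0.    -0.003  0.003] | t 12.6 p [ 0.5624 -0.1988  0.1197] F [ 0.5 -0.7 -0. ] M [ 0.66 -0.1   0.06] gap 0.0429 gf 0.0
```

Now close on the head, gently first to check the centring.

```bash
python3 -m inch '[[[-0.004,0,-0.004],[0,0,0]],[[-0.004,0,-0.004],[0,0,0]],[[-0.004,0,-0.004],[0,0,0]],[[-0.004,0,-0.004],[0,0,0]],[[-0.004,0,-0.004],[0,0,0]],[[-0.004,0,-0.004],[0,0,0]]]' -1 25 >/dev/null; python3 -c "
from h import *
relh(-.22)"
```

```text
shift [0.005 0.002 0.007] turn [-0.002  0.002  0.003] | t 13.1 p [ 0.5641 -0.1992  0.122 ] F [-1.5 -4.4  6. ] M [-1.13  0.07 -0.14] gap 0.0217 gf 29.4
```

```bash
python3 -m inch '[[[0,0,0],[0,0,0]],[[0,0,0],[0,0,0]],[[0,0,0],[0,0,0]],[[0,0,0],[0,0,0]]]' -1 115 >/dev/null; python3 -c "
from h import *
relh(-.22);relh(-.11);relh(0)"
```

```text
shift [0.005 0.002 0.008] turn [-0.002  0.003  0.003] | t 13.43 p [ 0.5641 -0.1992  0.1222] F [-0.6 -3.4  7.8] M [-0.95  0.24 -0.21] gap 0.0198 gf 112.4
 shift [0.005 0.013 0.008] turn [-0.212  0.003  0.003] | t 13.43 p [ 0.5641 -0.1992  0.1222] F [-0.6 -3.4  7.8] M [-0.95  0.24 -0.21] gap 0.0198 gf 112.4
 shift [0.005 0.024 0.006] turn [-0.422  0.002  0.003] | t 13.43 p [ 0.5641 -0.1992  0.1222] F [-0.6 -3.4  7.8] M [-0.95  0.24 -0.21] gap 0.0198 gf 112.4
```

```bash
python3 -m inch '[[[0,0.003,0],[-0.05,0,0]],[[0,0.006,0],[-0.11,0,0]],[[0,0.009,0],[-0.17,0,0]],[[0,0.011,-0.001],[-0.23,0,0]],[[0,0.014,-0.001],[-0.29,0,0]],[[0,0.017,-0.002],[-0.35,0,0]],[[0,0.021,-0.002],[-0.42,0,0]],[[0,0.021,-0.002],[-0.42,0,0]]]' >/dev/null; python3 -m inch '[[[0,0,0],[0,0,0]],[[0,0,0],[0,0,0]],[[0,0,0],[0,0,0]]]' > /dev/null; cat > lev.py <<'E'
from h import *
np.set_printoptions(precision=4,suppress=True)
relh(0)
s=env.state();a=snap('side');b=snap('top');w=snap('wrist')
def bl(im,lo,hi,box,mn=4):
    x0,y0,x1,y1=box;m=cv2.inRange(cv2.cvtColor(im,cv2.COLOR_RGB2HSV),lo,hi);k=np.zeros_like(m);k[y0:y1,x0:x1]=m[y0:y1,x0:x1]
    N,l,S,c=cv2.connectedComponentsWithStats(k)
    return [(int(S[i,4]),c[i].round(1).tolist()) for i in range(1,N) if S[i,4]>=mn]
for nm,lo,hi in(('green',(45,90,40),(85,255,255)),('red',(0,120,80),(3,255,255)),('blue',(100,120,60),(125,255,255)),('orange',(5,150,90),(16,255,255))):
    print(nm,'S',bl(a,lo,hi,(270,140,350,240)),'T',bl(b,lo,hi,(290,190,370,250)),'W',bl(w,lo,hi,(200,0,560,420),40))
L=HEAD-XB*.084;Y=np.array([-XB[1],XB[0],0])
for th in(-.22,-.1,-.05,0,.05): 
    f=lambda d:L+Y*d*np.cos(th)+np.array([0,0,d*np.sin(th)])
    print(th,'S green,red,end',proj('side',[f(.0575),f(.125),f(.186)]).round(1).tolist(),'W green',proj('wrist',[f(.0575)],s).round(1).tolist())
E
python3 lev.py
```

```text
shift [0.005 0.002 0.009] turn [-0.003  0.003  0.003] | t 14.35 p [ 0.5648 -0.1953  0.1218] F [-2.2 -2.8  8.3] M [-1.16  0.65 -0.26] gap 0.0198 gf 113.6
green S [(37, [313.6, 191.0])] T [(20, [333.0, 224.3])] W [(5068, [470.2, 67.8])]
red S [] T [] W []
blue S [(17, [325.5, 182.6])] T [(30, [346.0, 226.4])] W [(3533, [291.2, 64.3])]
orange S [(62, [296.4, 192.5])] T [] W []
-0.22 S green,red,end [[313.1, 194.3], [297.7, 206.6], [283.3, 218.0]] W green [[440.5, 74.6]]
-0.1 S green,red,end [[312.9, 192.8], [297.2, 203.3], [282.4, 213.2]] W green [[452.4, 73.3]]
-0.05 S green,red,end [[312.9, 192.1], [297.1, 201.9], [282.2, 211.1]] W green [[457.0, 72.8]]
0 S green,red,end [[312.9, 191.4], [297.1, 200.4], [282.1, 208.8]] W green [[461.4, 72.2]]
0.05 S green,red,end [[313.0, 190.7], [297.1, 198.8], [282.1, 206.5]] W green [[465.5, 71.5]]
```

```bash
python3 - <<'E'
from h import *
np.set_printoptions(precision=3,suppress=True)
snap('side','side5.png')
L=HEAD-XB*.084;Y=np.array([-XB[1],XB[0],0])
f=lambda d,th:L+Y*d*np.cos(th)+np.array([0,0,d*np.sin(th)])
for fn in('side0.png','side4.png','side5.png'):
    im=cv2.imread('pics/'+fn);g=cv2.cvtColor(im,6).astype(float)
    x0,y0=274,200;c=g[y0:226,x0:294]
    print(fn);print(c.astype(int)[:, :18]) if fn!='side4.png' else 0
    hs=cv2.cvtColor(im,cv2.COLOR_BGR2HSV);m=cv2.inRange(hs,(45,60,30),(90,255,255)).astype(float)
    w=np.clip(im[...,1].astype(float)-np.maximum(im[...,0],im[...,2]),0,None);w[:180]=0;w[205:]=0;w[:,:300]=0;w[:,330:]=0
    yy,xx=np.mgrid[:420,:560];print('green wc',(w*xx).sum()/w.sum(),(w*yy).sum()/w.sum())
E
```

```text
side0.png
[[ 72  71  70  72  71  72  74  69  64  62  60  60  58  60  60  60  58  56]
 [ 69  71  71  72  71  74  75  70  63  59  60  60  61  57  61  58  54  49]
 [ 64  68  69  71  72  74  73  67  63  60  61  59  61  58  57  47  42  35]
 [ 50  59  67  70  72  74  71  68  64  62  59  59  55  53  45  38  30  27]
 [ 34  46  58  67  70  74  74  66  64  58  57  53  45  39  31  28  25  25]
 [ 24  32  43  55  64  69  68  67  60  56  45  38  33  29  25  22  23  26]
 [ 24  25  26  41  51  58  62  60  51  44  34  29  25  26  23  28  28  23]
 [ 27  26  23  28  33  42  43  41  36  32  26  26  23  25  22  23  26  27]
 [ 44  27  23  26  26  25  28  29  24  23  27  22  24  26  25  25  26  40]
 [ 75  44  28  24  23  26  23  26  22  27  24  23  24  19  23  25  40  62]
 [104  76  49  30  20  24  25  26  26  25  21  24  25  26  31  46  67  90]
 [122 108  84  58  35  24  27  24  24  27  24  24  24  36  53  75  93 108]
 [129 124 113  97  68  40  23  22  25  24  27  28  35  61  90 103 107 104]
 [131 131 128 120  99  72  42  28  22  28  29  39  63  90 109 111 104  86]
 [131 132 131 126 119 103  75  46  31  3
[... 2269 characters left out ...]
7 134 133 131 123 105  78  47  30  22  27  28  58 102]
 [134 135 135 137 136 134 133 135 133 129 115  83  53  34  26  25  50  93]
 [138 137 137 134 132 133 134 137 138 139 135 117  90  64  43  30  47  83]
 [142 141 137 135 136 137 139 140 141 141 140 132 120 104  75  46  42  70]
 [145 142 139 137 142 140 142 143 141 140 137 136 133 129 111  83  53  57]
 [146 145 141 142 144 142 142 141 141 139 138 138 138 139 133 114  83  58]
 [144 145 144 144 144 144 143 140 137 138 137 140 142 140 139 135 115  90]
 [143 144 144 144 143 142 139 137 137 137 140 140 142 140 141 137 132 116]
 [144 144 144 144 142 139 139 138 138 139 140 140 141 141 137 136 133 130]]
green wc 313.531015037594 190.98026315789474
```

```bash
cat > ang.py <<'E'
from h import *
import sys
L=HEAD-XB*.084;Y=np.array([-XB[1],XB[0],0])
f=lambda d,th:L+Y*d*np.cos(th)+np.array([0,0,d*np.sin(th)])
def line(th):
    p=proj('side',[f(d,th) for d in(.13,.15,.182)]);return np.polyfit(p[:,0],p[:,1],1)
def ridge(fn):
    g=cv2.cvtColor(cv2.imread(fn),6).astype(float);th0=float(sys.argv[1]) if '0.png' not in fn else -.22
    k=line(th0);r=[]
    for u in range(286,292):
        v=np.polyval(k,u);i=np.arange(int(round(v))-3,int(round(v))+3);p=g[i,u]
        j=i[np.argmax(p)];a,b,c=g[j-1:j+2,u];r.append(j+.5*(a-c)/(a-2*b+c)-0)
    return np.array(r)
U=np.arange(286,292)
r0=ridge('pics/side0.png');r1=ridge(sys.argv[2])
b0=r0-np.polyval(line(-.22),U);print('bias',b0.round(2))
ths=np.linspace(-.3,.3,121)
for u,r,b in zip(U,r1,b0): 
    print(u,round(np.interp(-(r-b0.mean()),[-np.polyval(line(t),u) for t in ths],ths),4),end=' ')
print()
E
python3 ang.py 0 pics/side5.png
```

```text
bias [-0.66 -0.64 -0.73 -0.53 -0.38 -0.59]
286 -0.0071 287 -0.0096 288 -0.0073 289 -0.0032 290 -0.0062 291 -0.0054
```

```bash
python3 -m inch '[[[0,0.001,0],[-0.015,0,0]],[[0,0.001,0],[-0.015,0,0]],[[0,0.001,0],[-0.015,0,0]],[[0,0.001,0],[-0.015,0,0]],[[0,0.001,0],[-0.015,0,0]],[[0,0.001,0],[-0.015,0,0]]]' > /dev/null; python3 - <<'E'
from h import *
relh(0)
snap('side','side6.png')
L=HEAD-XB*.084;Y=np.array([-XB[1],XB[0],0])
im=cv2.imread('pics/side6.png');m=cv2.inRange(cv2.cvtColor(im,cv2.COLOR_BGR2HSV),(5,150,90),(16,255,255));m[:140]=0;m[240:]=0;m[:,:270]=0;m[:,350:]=0
ys,xs=np.nonzero(m);print('orange',xs.mean(),ys.mean(),xs.min(),xs.max())
for d in(.115,.12,.125,.13): print(d,proj('side',[L+Y*d+XB*.0015+np.array([0,0,.029])]).round(1))
print('reddish near',[(x,y,im[y,x,::-1].tolist()) for y in range(194,208) for x in range(288,306) if im[y,x,2]>1.6*im[y,x,1] and im[y,x,2]>70 and y>199])
E
python3 ang.py 0 pics/side6.png
```

```text
shift [0.005 0.002 0.009] turn [0.012 0.003 0.004] | t 15.05 p [ 0.5649 -0.1951  0.1218] F [-1.8 -4.3  7.3] M [-1.28  0.66 -0.21] gap 0.0199 gf 113.6
orange 296.5 192.1875 294 299
0.115 [[299.3 191.6]]
0.12 [[298.1 192.2]]
0.125 [[296.9 192.9]]
0.13 [[295.6 193.6]]
reddish near []
bias [-0.66 -0.64 -0.73 -0.53 -0.38 -0.59]
286 0.0031 287 0.0006 288 0.0007 289 0.0005 290 -0.0025 291 0.0043
```

The bar measures level to about 0.001 rad, the hanger sits on the ring, and the head is gripped at about 114 N.

```bash
python3 -c "
from rig import env
print(env.finish_job())"
```

```text
the job is handed in; nothing more can be done
None
```

The job is handed in: the hanger was hooked on the green part, slid to the red ring and released, and the bolt was turned until the bar measured level (within about 0.01 rad). The gripper is still holding the brass head at about 114 N; robot time was about 15 s, and no verdict was shown.

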